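# Show the board's lamp to the bench camera in a spring mirror

## Robot

A 6-joint arm with a two-finger parallel gripper is mounted at the origin on the work surface. World frame = base frame: x ahead of the robot, y to its left, z up, the work surface at z = 0. Lengths are in m, angles in degrees, forces in N, time in s.
With the tool pointing down it reaches from about 0.375 to 0.975 m from the base axis. Payload 3.8 kg.
Tool frame: the origin (TCP) lies midway between the tips of the shut fingers; the grasp point (between the pads) lies manip.tcp_to_grasp behind it (manip.tcp_to_grasp is the distance from the TCP to the grasp point, in m); z points along the fingers, y is the line along which they close (so a half turn about z gives the same grasp; the last joint's range is limited). The gripper opens to 88 mm and grips with 3 to 60 N. Pads are 18 mm wide; open, the fingers measure 123 mm over their backs; the gripper's body (75 mm by 187 mm) begins 45 mm behind the grasp point.
Start: joints at [70.651, 15.12, 91.902, -0, 72.978, -2.114], TCP at [0.2, 0.645, 0.239] pointing down, gripper open.
Joint ranges: [-150.88, 150.88], [-54.13, 125.18], [17.81, 147.31], [-75.09, 255.09], [0, 152.58], [-146.25, 146.25]. Speed limits (degrees/s): [147.25, 147.25, 180, 180, 180, 180].

## Interface

Orientations are given as a 3x3 rotation matrix whose columns are the frame's x, y, z axes.
In Python, from rig import manip, imaging, job_done gives the robot as it stands. The module is installed in compiled form; this text tells all that it offers.
- The arm moves only by the tool jog_arm, never from a script. Its argument "increments" is one flat list of numbers, 6 for each row, row after row: the shift along the tool's x, y, z in m, then the turn, a rotation vector about the tool's x, y, z in degrees. In form: [tx, ty, tz, wx, wy, wz, tx, ty, tz, wx, wy, wz, ...]. A call has 1 to 20 rows; each row is the pose to reach, as a shift and turn from the pose commanded when the call began, along the tool's axes at that moment; what a row does not reach only later rows make up. A row lasts 1/12 s, in which the tool goes at most 41.7 mm and 7.16 degrees, less where a joint would pass 70% of its speed; a pose out of reach is approached as far as the arm can. A call with a gripper value outside its range is refused whole. "jaw" is the opening, from 0 (shut) to 1 (fully open), set as the call begins (left out, the last holds). The fingers move at their own pace and stop on an object; "grip_force" is the grip in N (left out, the last holds). Time passes only in rows, so rows that repeat a pose let the fingers close. It gives the time, the measured TCP pose, the force, the opening and the grip force at its end, in the units of the state.
- manip.observe(): the state, without advancing time (a new reading comes with each control period).
- imaging.camera(name): name is "side" or "top" or "wrist"; returns the picture (384x512x3 uint8, red, green, blue); there is no depth.
- imaging.camera_model(name): a dict with "fx", "fy", "cx", "cy" (pixels), "distortion" ([k1, k2, p1, p2, k3] as OpenCV has them; the pictures are not rectified), "eye" and "rotation" of the camera in the world; the wrist camera has in their place "hand_eye" (4x4, takes a point from camera to tool coordinates, whose origin is the TCP and whose axes are the flange's). Camera axes: x right, y up, looking along -z (the intrinsics and any distortion apply to the point x, -y, -z); pixel columns grow to the right and rows downward; lengths in m; the calibration is good to about 2 mm. A picture is of the moment at which its call begins: read the wrist's pose just before it. camera_model takes no time and is no camera call.
- job_done(): hands the job in; it is judged then, once.
The state is a dict: "t": time; "joint_pos": joint angles; "qvel": joint speeds; "effort": joint torques, N m; "ee_pos": TCP position; "ee_rot": TCP orientation; "force": force on the tool from outside, world axes, zero at the start; "moment": the same for the moment, N m; "width": finger opening in m; "grasp_force": force on a finger pad.
Only numpy, scipy, OpenCV 4.12 (cv2) and the standard library are available. Lean on these libraries where they do the work, as an engineer would, in place of code of your own. Each camera call takes 0.05 s, during which the arm holds its last target. There are 200 camera calls.

## Task

Start the circuit board's self-test by pressing the tester's push button fully down and releasing it. Then turn the spring-loaded inspection mirror by its handle until the bench camera, which looks along its rails at the mirror, sees the board's tall domed lamp in the middle of the mirror, and finish while still holding the mirror still at that angle, since it springs back when let go. Keep clear of the board and the camera, and leave everything else on the table where it is.

Things in the scene. Friction and masses are not known exactly. Their poses are not given: they have to be found in the camera images.
- rig: fixed rig on the table: two parallel steel rods (330 mm long, 64 mm apart, 18 mm high) in red blocks, carrying the mirror and the bench camera. Its origin lies on the table under the mirror's turning axis; its x axis runs along the rods from the mirror to the camera, z up.
- mirror_turn (a joint): turning angle of the mirror about its vertical axis (rad), positive anticlockwise seen from above, range -1.0 to 1.0. At 0, where a spring (0.10 N m per rad) returns it when let go, the mirror faces the camera squarely. Turning the mirror by an angle turns the reflected line of sight by twice that angle.
- mirror: upright flat mirror, glass 70 mm wide and 54 mm high in a black frame 76 mm wide and 9 mm thick, on a vertical spindle. Its origin lies on the turning axis at the lower edge of the frame, 42 mm above the table. x is the normal of the reflecting face (towards the camera at joint 0), y runs along the mirror's width, z up. The reflecting face contains the turning axis; the frame spans 42 to 102 mm above the table, with a 44 x 12 mm collar on it up to 108 mm.
- handle (a point): grip point on the mirror's handle, 132 mm above the table on the turning axis. The handle is an upright aluminium blade on top of the mirror, 10 mm thick (along the mirror's x), 40 mm wide (along its y), rising from 108 to 151 mm above the table: pinch it from above across its thickness and turn about the vertical.
- camera: bench camera at the other end of the rods, a black box 65 x 44 x 44 mm with a lens 34 mm across, top 92 mm above the table. Do not push it. Its x axis points away from the mirror.
- lens (a point): centre of the camera's lens face, 200 mm from the mirror's turning axis, 70 mm above the table; it looks straight at the turning axis.
- sight: the camera's line of sight after reflection in the mirror (carried by a small steel disc, 26 mm across, hidden under the mirror, geared 2:1 to it; nothing to handle). Origin on the mirror's turning axis 70 mm above the table; its x axis points along the reflected line, level (towards the camera when the mirror is at 0), z up.
- board: fixed holder with two red triangular brackets (104 mm apart) on steel rods, clamping a green circuit board 60 x 92 mm level at 52 mm above the table. Stands left or right of the rods. Do not push it. Origin on the table under the board's middle; y along its longer side, z up.
- lamp (a point): the marker: middle of the lamp, a white post with a domed top, 12 mm across, the tallest part on the board (up to 84 mm above the table). This point is 70 mm above the table; on the board at x 12, y -22 mm from its middle.
- tester: fixed grey tester box, 90 x 120 mm, top 45 mm above the table, on the other side of the rods from the board; origin on the table under its middle, z up. It carries the push button.
- button (a joint): travel of the push button (m): 0 up, 0.006 fully down, spring returns it; fully down takes 5 N.
- button_top (a point): centre of the top of the round steel push button, 28 mm across, that points up from the tester box in a black housing; pressed straight down.
- battery: bystander, leave alone: block battery lying flat, 48 x 26 x 17 mm; origin on its underside, near its middle
- heatsink: bystander, leave alone: finned aluminium heatsink, 40 x 40 x 28 mm; origin on its underside, near its middle
- spool: bystander, leave alone: grey flanged spool standing on its flange, 60 mm across, 42 mm high; origin on its underside, near its middle
- pliers: bystander, leave alone: pliers with red grips lying flat, about 130 mm long, 12 mm high; origin on its underside, near its middle
- jar: bystander, leave alone: closed clear jar, 60 mm across, 75 mm high; origin on its underside, near its middle
- tray: bystander, leave alone: grey divided parts tray, 100 x 140 x 30 mm; origin on its underside, near its middle
- screwdriver: bystander, leave alone: screwdriver lying flat; origin on its underside, near its middle
Not all that is in view belongs to the job. Leave any blue or purple look-alike of the tester alone. Leave any blue look-alike of the board alone.

How it is judged (in metres and radians):
On the way, in this order (a step that is already met when the one before it is completed fails the run):
1. the push button is pressed fully down (value of joint button above 0.005 m), for 0.05 s.
2. the push button is released and back up (value of joint button below 0.0015 m), for 0.1 s.
3. the fingers hold the mirror so that the camera sees the lamp in its middle (y of lamp in the frame of sight between -0.018 and 0.018 m and x of lamp in the frame of sight above 0.05 m and contact force between the fingers and mirror above 0.5 N and velocity of joint mirror_turn between -0.1 and 0.1 rad/s), for 0.3 s.
At the end, for the whole second after the job is handed in: The reflected line of sight passes within 18 mm of the lamp's axis (sideways), the fingers are touching the mirror or its handle with more than 0.5 N and hold it still (under 0.1 rad/s), and the button is up (under 1.5 mm) (all of step 3 and value of joint button below 0.0015 m); the arm keeps its last pose, push and grip.
It fails at once if a bystander is shifted by more than 20 mm (distance of any of battery, heatsink, spool, pliers, jar, tray, screwdriver from where it was at the start of the episode above 0.02 m).
It fails at once if the board or its holder is pushed with more than 3 N (contact force between board and anything else above 3 N).
It fails at once if the camera is pushed with more than 3 N (contact force between camera and anything else above 3 N).
It also fails if it takes over 42 s, if anything falls off the work surface, if the arm or the gripper's body presses on something with over 40 N, if the wrist force passes 120 N, or if a joint passes its speed limit or range.

## Working session

There is one attempt and no reset: what is moved stays moved. The work goes in short steps, Python scripts to look and compute and a tool call to move; the robot and the scene stay as the last step left them, time stands still between calls to the robot, and variables do not carry over. Pictures are saved under pics/ and viewed, at most 10 in all, crops included, and the job is handed in when it is done.

Besides the shell and the picture viewer there is one more tool, called after "Call:" in YAML: its name, and indented under it one key for each argument. jog_arm: Moves the arm, as the interface text tells. Its arguments: {"type":"object","properties":{"increments":{"type":"array","items":{"type":"number"}},"jaw":{"type":"number"},"grip_force":{"type":"number"}},"required":["increments"]}

```bash
mkdir -p pics; cat > h.py <<'E'
import numpy as np, cv2
from rig import manip, imaging, job_done
def ray(name,u,v,ee=None):
    m=imaging.camera_model(name)
    K=np.array([[m["fx"],0,m["cx"]],[0,m["fy"],m["cy"]],[0,0,1.]])
    p=cv2.undistortPoints(np.array([[[u,v]]],float),K,np.array(m["distortion"],float))[0,0]
    d=np.array([p[0],-p[1],-1.])
    if name=="wrist":
        s=ee or manip.observe(); H=np.array(m["hand_eye"]); R=np.array(s["ee_rot"])
        return R@H[:3,3]+np.array(s["ee_pos"]), R@H[:3,:3]@d
    return np.array(m["eye"]),np.array(m["rotation"])@d
def onz(name,u,v,z):
    e,d=ray(name,u,v); return e+d*(z-e[2])/d[2]
def proj(name,P):
    m=imaging.camera_model(name)
    K=np.array([[m["fx"],0,m["cx"]],[0,m["fy"],m["cy"]],[0,0,1.]])
    q=np.array(m["rotation"]).T@(np.array(P,float)-m["eye"])
    return cv2.projectPoints(np.array([[q[0],-q[1],-q[2]]]),np.zeros(3),np.zeros(3),K,np.array(m["distortion"],float))[0].ravel()
E
python3 - <<'E'
from h import *
for n in("top","side"):
    im=imaging.camera(n)[:,:,::-1]; cv2.imwrite(f"pics/{n}_raw.png",im)
    cv2.imwrite(f"pics/{n}0.png",cv2.resize(im,(800,600),interpolation=cv2.INTER_CUBIC))
    m=imaging.camera_model(n);print(n,m["eye"],np.round(m["rotation"],3).tolist(),m["fx"])
s=manip.observe();print(s["t"],s["ee_rot"],s["force"])
E
```

```text
top [ 0.20462455 -0.02995633  1.79270553] [[0.08, 0.976, -0.204], [-0.997, 0.078, -0.018], [-0.002, 0.205, 0.979]] 495.3935837752277
side [ 0.10011207 -0.87336862  0.92500225] [[0.897, 0.268, -0.35], [-0.441, 0.58, -0.685], [0.019, 0.769, 0.639]] 389.9498669586045
0.1 [[-9.55090274e-01  2.96314279e-01 -6.45588898e-04]
 [ 2.96314974e-01  9.55088487e-01 -1.84865810e-03]
 [ 6.88107332e-05 -1.95693303e-03 -9.99998083e-01]] [-0.03715183  0.98802469 -0.10763721]
```

View pics/top0.png

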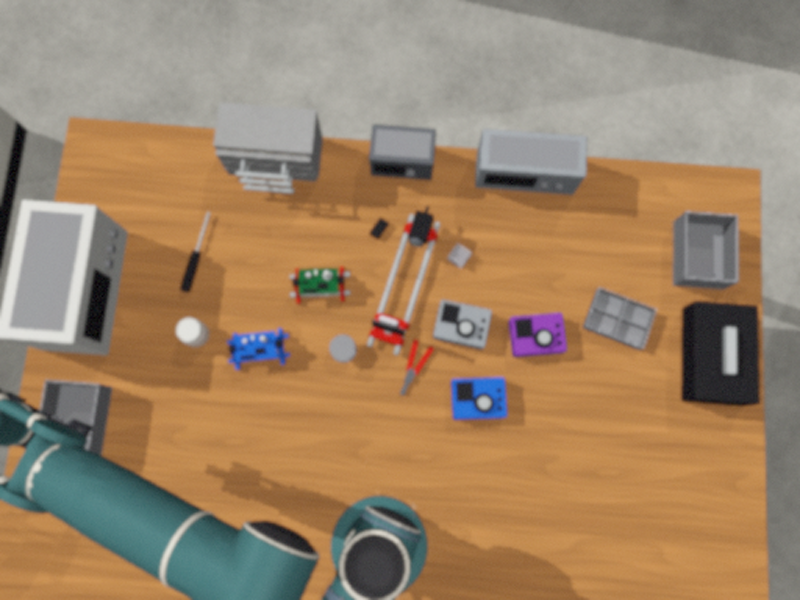

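View pics/side0.png

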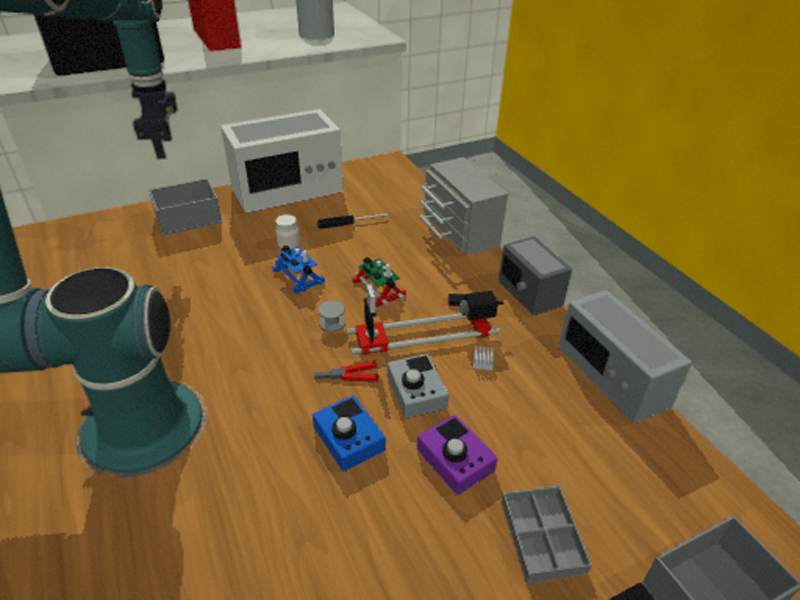

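The top view (800x600) has the rig running from the mirror at (390,328) to the camera at (422,228). There are three tester candidates: grey (462,325), purple (538,335) and blue (479,398). Grey fits the description, and it sits on the other side of the rods from the board. Of the two boards, green (320,282) and blue (257,347), green fits. I'll confirm both in enlarged crops.

```bash
python3 - <<'E'
import cv2,numpy as np
a=cv2.imread("pics/top_raw.png")[125:235,180:330]; b=cv2.imread("pics/side_raw.png")[155:275,195:335]
cv2.imwrite("pics/topc.png",cv2.resize(a,None,fx=5.3,fy=5.3,interpolation=cv2.INTER_CUBIC))
cv2.imwrite("pics/sidec.png",cv2.resize(b,None,fx=5,fy=5,interpolation=cv2.INTER_CUBIC))
E
```

```text
(no output)
```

View pics/topc.png

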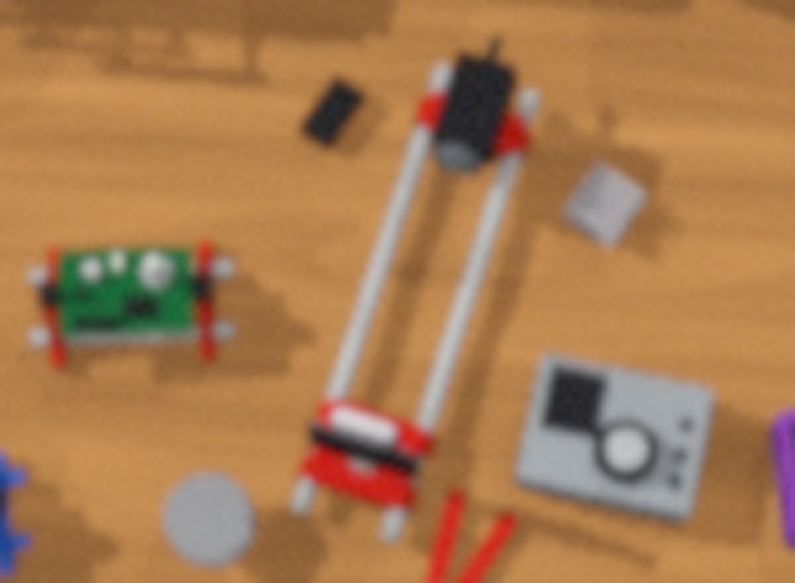

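View pics/sidec.png

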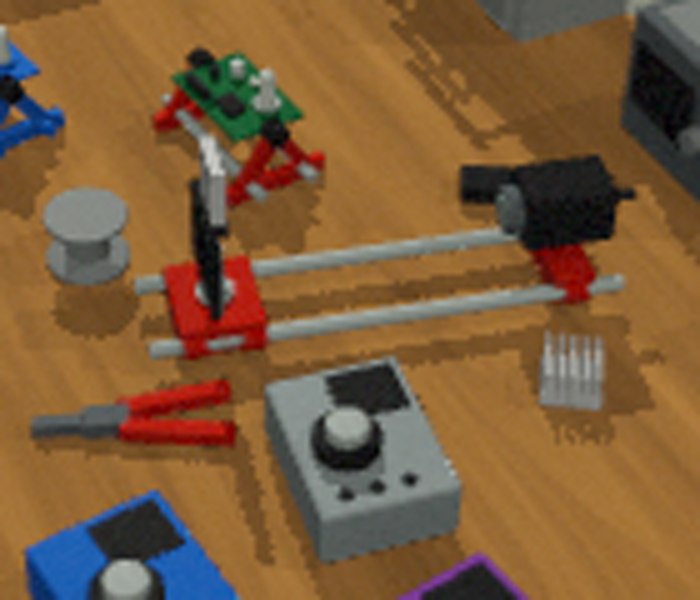

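The crops confirm it. The grey tester's button is at top-crop (627,449) and side-crop (348,425). The tall lamp on the green board is at top-crop (157,270) and side-crop (267,75). The handle top is at top-crop (363,425) and side-crop (211,143). Next I'll triangulate and check these against the given sizes.

```bash
cat > m.py <<'E'
from h import *
T=lambda u,v:(180+u/5.3-.4,125+v/5.3-.4)
S=lambda u,v:(195+u/5-.4,155+v/5-.4)
def tri(a,b):
    e1,d1=ray("top",*a);e2,d2=ray("side",*b);d1/=np.linalg.norm(d1);d2/=np.linalg.norm(d2)
    A=np.stack([d1,-d2],1);k=np.linalg.lstsq(A,e2-e1,rcond=None)[0]
    p,q=e1+k[0]*d1,e2+k[1]*d2;return (p+q)/2,np.linalg.norm(p-q)
np.set_printoptions(precision=4,suppress=True)
for n,a,b in(("button",T(627,447),S(348,422)),("lamptop",T(157,268),S(267,75)),("handletop",T(363,425),S(211,143)),("lens",T(460,160),S(509,210))):
    print(n,*tri(a,b))
rt=[onz("top",*T(*p),.018) for p in((300,497),(441,75),(393,525),(530,100))]
print(np.array(rt)); d1=rt[1]-rt[0];d2=rt[3]-rt[2]
print("len",np.linalg.norm(d1),np.linalg.norm(d2),"dir",[np.degrees(np.arctan2(d[1],d[0])) for d in(d1,d2)],"gap",np.linalg.norm(rt[0]-rt[2]),np.linalg.norm(rt[1]-rt[3]))
print("handle@.151",onz("top",*T(363,425),.151),"ends",onz("top",*T(333,413),.151),onz("top",*T(395,437),.151))
print("button z.06",onz("top",*T(627,449),.06),"lamp.084",onz("top",*T(157,268),.084),"side",onz("side",*S(267,73),.084))
bx=[onz("top",*T(*p),.045) for p in((543,352),(714,388),(687,520),(517,483))];print("tester",np.array(bx),np.mean(bx,0))
E
python3 m.py; python3 -c "
from rig import manip
s=manip.observe();print(manip.tcp_to_grasp,s['width'])"
```

```text
button [ 0.4939 -0.1543  0.066 ] 0.00025393549213385564
lamptop [0.5884 0.1672 0.0822] 0.002911713052076351
handletop [0.4799 0.0187 0.1611] 0.002413958037924214
lens [ 0.6805 -0.0286  0.0711] 0.0004893533453257591
[[ 0.4498  0.062   0.018 ]
 [ 0.7562 -0.0106  0.018 ]
 [ 0.4357 -0.0027  0.018 ]
 [ 0.7429 -0.0743  0.018 ]]
len 0.31487421131706506 0.315410808973085 dir [np.float64(-13.322742670455119), np.float64(-13.127108752695388)] gap 0.06620289944505042 0.06513860514433874
handle@.151 [0.4804 0.0194 0.151 ] ends [0.4865 0.039  0.151 ] [ 0.4743 -0.0015  0.151 ]
button z.06 [ 0.4936 -0.1549  0.06  ] lamp.084 [0.5865 0.1674 0.084 ] side [0.5899 0.167  0.084 ]
tester [[ 0.558  -0.095   0.045 ]
 [ 0.5425 -0.2119  0.045 ]
 [ 0.4514 -0.1989  0.045 ]
 [ 0.4672 -0.0838  0.045 ]] [ 0.5048 -0.1474  0.045 ]
0.0187 0.08837157050216946
```

The measurements agree with the given sizes: button at (0.494,-0.155,0.066), lamp at (0.588,0.167), mirror axis near (0.482,0.0185), rig heading -13.2°. I'll move above the button with the fingers shut.

Call:
jog_arm:
  increments: [-0.518, -0.677, 0.06, 0, 0, 86, -0.518, -0.677, 0.06, 0, 0, 86, -0.518, -0.677, 0.06, 0, 0, 86, -0.518, -0.677, 0.06, 0, 0, 86, -0.518, -0.677, 0.06, 0, 0, 86, -0.518, -0.677, 0.06, 0, 0, 86, -0.518, -0.677, 0.06, 0, 0, 86, -0.518, -0.677, 0.06, 0, 0, 86, -0.518, -0.677, 0.06, 0, 0, 86, -0.518, -0.677, 0.06, 0, 0, 86, -0.518, -0.677, 0.06, 0, 0, 86, -0.518, -0.677, 0.06, 0, 0, 86, -0.518, -0.677, 0.06, 0, 0, 86, -0.518, -0.677, 0.06, 0, 0, 86, -0.518, -0.677, 0.06, 0, 0, 86, -0.518, -0.677, 0.06, 0, 0, 86, -0.518, -0.677, 0.06, 0, 0, 86, -0.518, -0.677, 0.06, 0, 0, 86, -0.518, -0.677, 0.06, 0, 0, 86, -0.518, -0.677, 0.06, 0, 0, 86]
  jaw: 0
  grip_force: 20

```text
t: 1.77
ee_pos: [0.4867, -0.1377, 0.1798]
ee_rot: [[0.23, 0.973, -0.0], [0.973, -0.23, 0.0], [0.0, -0.0, -1.0]]
force: [1.5, 0.1, 0.7]
width: 0.0007
grasp_force: 0.0
```

Call:
jog_arm:
  increments: [-0.01, 0.007, 0, 0, 0, 0, -0.01, 0.007, 0, 0, 0, 0, -0.01, 0.007, 0, 0, 0, 0, -0.01, 0.007, 0, 0, 0, 0]

```text
t: 2.1
ee_pos: [0.4906, -0.1456, 0.1798]
ee_rot: [[0.228, 0.974, -0.001], [0.974, -0.228, 0.001], [0.001, -0.001, -1.0]]
force: [0.6, 1.1, -0.4]
width: 0.0005
grasp_force: 0.0
```

```bash
python3 - <<'E'
from h import *
s=manip.observe(); im=imaging.camera("wrist")[:,:,::-1]; cv2.imwrite("pics/w1.png",im)
print(s["ee_pos"],s["force"],imaging.camera_model("wrist")["hand_eye"])
E
```

```text
[ 0.49059732 -0.14555743  0.17977719] [ 0.62841113  1.06881052 -0.41974428] [[ 9.36935288e-04  9.62886008e-01  2.69906757e-01  6.91347183e-02]
 [ 9.99998873e-01 -1.21873261e-03  8.76474350e-04  2.12983565e-05]
 [ 1.17288906e-03  2.69905632e-01 -9.62886065e-01 -1.46087239e-01]
 [ 0.00000000e+00  0.00000000e+00  0.00000000e+00  1.00000000e+00]]
```

View pics/w1.png

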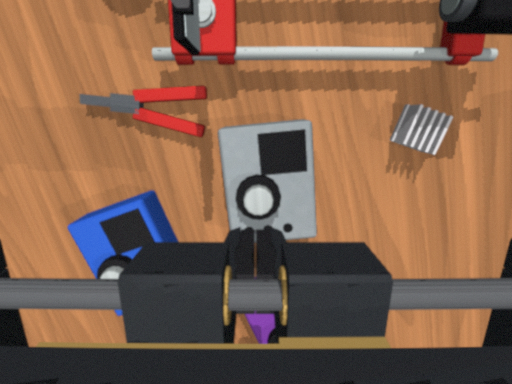

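In the wrist view the button is at (258,200) and the tester is aligned. The near rod is level at row 54, so the rig heading of about -13.2° is confirmed.

```bash
python3 - <<'E'
from h import *
s=manip.observe(); print(onz("wrist",258,200,.066),onz("wrist",258,200,.06))
a,b=onz("wrist",156,53.5,.018),onz("wrist",494,54,.018);print(a,b,np.linalg.norm(a-b),np.degrees(np.arctan2(*(b-a)[[1,0]])))
E
```

```text
[ 0.49103878 -0.15486461  0.066     ] [ 0.49068089 -0.15663594  0.06      ]
[ 0.4253454  -0.00291097  0.018     ] [ 0.74544506 -0.07639522  0.018     ] 0.32842614152351 -12.92918668347679
```

Call:
jog_arm:
  increments: [-0.009, 0.004, 0.04, 0, 0, 0, -0.009, 0.004, 0.08, 0, 0, 0, -0.009, 0.004, 0.1, 0, 0, 0, -0.009, 0.004, 0.105, 0, 0, 0, -0.009, 0.004, 0.105, 0, 0, 0]

```text
t: 2.57
ee_pos: [0.4914, -0.1545, 0.0736]
ee_rot: [[0.227, 0.974, -0.004], [0.974, -0.227, 0.002], [0.001, -0.004, -1.0]]
force: [-1.2, 0.4, -0.0]
width: 0.0007
grasp_force: 0.0
```

Call:
jog_arm:
  increments: [0, 0, 0.006, 0, 0, 0, 0, 0, 0.01, 0, 0, 0, 0, 0, 0.012, 0, 0, 0, 0, 0, 0.012, 0, 0, 0]

```text
t: 2.9
ee_pos: [0.4949, -0.1566, 0.0647]
ee_rot: [[0.229, 0.973, 0.004], [0.973, -0.229, -0.001], [0.0, 0.004, -1.0]]
force: [2.5, 2.3, 3.3]
width: 0.0003
grasp_force: 1.4
```

Call:
jog_arm:
  increments: [0, 0, 0.002, 0, 0, 0, 0, 0, 0.004, 0, 0, 0, 0, 0, 0.004, 0, 0, 0, 0, 0, 0.004, 0, 0, 0]

```text
t: 3.23
ee_pos: [0.495, -0.1567, 0.0613]
ee_rot: [[0.229, 0.973, 0.003], [0.973, -0.229, -0.0], [0.0, 0.003, -1.0]]
force: [0.3, 3.4, 10.9]
width: 0.0005
grasp_force: 5.5
```

Call:
jog_arm:
  increments: [0, 0, 0.001, 0, 0, 0, 0, 0, 0.003, 0, 0, 0, 0, 0, 0.003, 0, 0, 0, 0, 0, 0.003, 0, 0, 0]

```text
t: 3.57
ee_pos: [0.4951, -0.1568, 0.061]
ee_rot: [[0.229, 0.973, 0.003], [0.973, -0.229, -0.0], [0.0, 0.003, -1.0]]
force: [-7.9, 6.4, 30.4]
width: 0.0005
grasp_force: 15.0
```

The button bottomed out (force jumped from 11 to 30 N over 0.3 mm). I'll release it and go up for a look at the handle.

Call:
jog_arm:
  increments: [0, 0, -0.04, 0, 0, 0, 0, 0, -0.08, 0, 0, 0, 0, 0, -0.12, 0, 0, 0, 0.02, -0.01, -0.16, 0, 0, 0, 0.05, -0.02, -0.18, 0, 0, 0, 0.07, -0.03, -0.19, 0, 0, 0, 0.07, -0.03, -0.19, 0, 0, 0, 0.07, -0.03, -0.19, 0, 0, 0, 0.07, -0.03, -0.19, 0, 0, 0]
  jaw: 1

```text
t: 4.32
ee_pos: [0.4793, -0.082, 0.2451]
ee_rot: [[0.228, 0.974, -0.002], [0.974, -0.228, -0.001], [-0.001, -0.002, -1.0]]
force: [1.1, -0.3, -0.4]
width: 0.0583
grasp_force: 0.0
```

```bash
python3 - <<'E'
from h import *
s=manip.observe(); im=imaging.camera("wrist")[:,:,::-1]; cv2.imwrite("pics/w2.png",im)
print(s["ee_pos"],s["force"],s["width"])
E
```

```text
[ 0.4793479  -0.08201641  0.24506241] [ 1.08671553 -0.29812212 -0.39467179] 0.058309688300141084
```

View pics/w2.png

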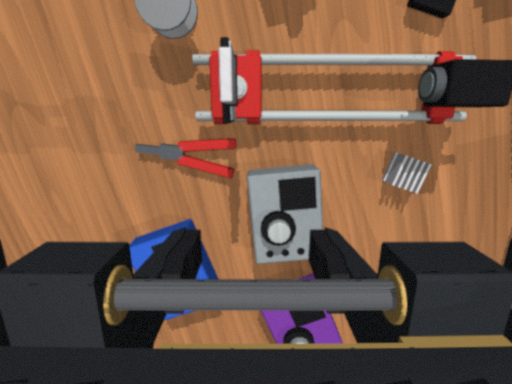

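The handle blade shows white around columns 219-234, rows 47-103, and the frame is dark below it. I'll take its extents from a mask.

```bash
python3 - <<'E'
from h import *
im=cv2.imread("pics/w2.png"); 
for r in (52,60,75,90,100): print(r,[int(x) for x in im[r,212:242].min(1)])
print([int(x) for x in im[40:112,225].min(1)])
for u,v in((225,75),(222,75),(226,50),(226,101)): print(u,v,onz("wrist",u,v,.151))
print("lens",onz("wrist",428,84,.07))
E
```

```text
52 [52, 48, 48, 47, 47, 72, 119, 176, 211, 221, 226, 227, 228, 229, 230, 230, 229, 220, 193, 148, 108, 95, 86, 77, 72, 74, 74, 74, 75, 74]
60 [47, 47, 49, 46, 48, 56, 94, 151, 199, 219, 223, 226, 227, 228, 227, 227, 223, 214, 193, 151, 107, 88, 84, 66, 42, 41, 48, 49, 49, 51]
75 [50, 44, 47, 46, 41, 50, 80, 140, 193, 218, 226, 228, 229, 229, 229, 229, 227, 224, 204, 168, 119, 92, 85, 67, 68, 109, 127, 117, 94, 69]
90 [43, 46, 48, 48, 50, 49, 54, 98, 161, 202, 221, 227, 227, 226, 225, 224, 225, 220, 209, 178, 135, 100, 86, 74, 75, 125, 168, 189, 191, 190]
100 [42, 48, 44, 41, 44, 44, 48, 72, 128, 170, 185, 191, 190, 193, 191, 191, 189, 191, 186, 163, 127, 92, 85, 74, 56, 40, 36, 37, 36, 39]
[39, 34, 35, 31, 38, 50, 104, 178, 222, 229, 230, 229, 229, 229, 228, 228, 224, 227, 225, 225, 228, 227, 226, 225, 224, 227, 229, 229, 227, 226, 228, 228, 227, 229, 228, 229, 229, 228, 227, 226, 228, 226, 224, 222, 222, 223, 223, 223, 224, 224, 226, 227, 226, 225, 225, 224, 225, 222, 223, 218, 193, 148, 101, 59, 34, 22, 28, 25, 30, 27, 31, 26]
225 75 [0.47859951 0.01671397 0.151     ]
222 75 [0.47637331 0.01724124 0.151     ]
226 50 [0.48376871 0.03352576 0.151     ]
226 101 [ 0.47454387 -0.00183962  0.151     ]
lens [ 0.67459988 -0.02806167  0.07      ]
```

Call:
jog_arm:
  increments: [0.04, -0.009, 0.02, 0, 0, 0, 0.08, -0.018, 0.04, 0, 0, 0, 0.097, -0.023, 0.05, 0, 0, 0, 0.097, -0.023, 0.05, 0, 0, 0, 0.097, -0.023, 0.05, 0, 0, 0, 0.097, -0.023, 0.05, 0, 0, 0]

```text
t: 4.87
ee_pos: [0.4798, 0.0171, 0.1955]
ee_rot: [[0.229, 0.973, -0.002], [0.973, -0.229, -0.001], [-0.001, -0.001, -1.0]]
force: [-0.3, 0.1, 0.7]
width: 0.0881
grasp_force: 0.0
```

Now descend to TCP z of about 0.117 and close.

Call:
jog_arm:
  increments: [0, 0, 0.03, 0, 0, 0, 0, 0, 0.06, 0, 0, 0, 0, 0, 0.077, 0, 0, 0, 0, 0, 0.077, 0, 0, 0, 0, 0, 0.077, 0, 0, 0]

```text
t: 5.28
ee_pos: [0.4797, 0.0168, 0.119]
ee_rot: [[0.231, 0.973, -0.002], [0.973, -0.231, -0.0], [-0.001, -0.001, -1.0]]
force: [0.9, 0.6, 0.7]
width: 0.0884
grasp_force: 0.0
```

Call:
jog_arm:
  increments: [0, 0, 0, 0, 0, 0, 0, 0, 0, 0, 0, 0, 0, 0, 0, 0, 0, 0, 0, 0, 0, 0, 0, 0, 0, 0, 0, 0, 0, 0, 0, 0, 0, 0, 0, 0, 0, 0, 0, 0, 0, 0, 0, 0, 0, 0, 0, 0, 0, 0, 0, 0, 0, 0, 0, 0, 0, 0, 0, 0, 0, 0, 0, 0, 0, 0, 0, 0, 0, 0, 0, 0, 0, 0, 0, 0, 0, 0]
  jaw: 0
  grip_force: 15

```text
t: 6.37
ee_pos: [0.4795, 0.0183, 0.1191]
ee_rot: [[0.229, 0.973, -0.001], [0.973, -0.229, 0.0], [-0.0, -0.001, -1.0]]
force: [-1.9, 1.2, 1.5]
width: 0.0096
grasp_force: 15.0
```

Holding the blade: width is 9.6 mm against the 10 mm expected. I'll turn it anticlockwise by 33.5°, to half of the 67° between the camera and the lamp.

Call:
jog_arm:
  increments: [0, 0, 0, 0, 0, -1, 0, 0, 0, 0, 0, -3, 0, 0, 0, 0, 0, -5, 0, 0, 0, 0, 0, -7.5, 0, 0, 0, 0, 0, -10, 0, 0, 0, 0, 0, -12.5, 0, 0, 0, 0, 0, -15, 0, 0, 0, 0, 0, -17.5, 0, 0, 0, 0, 0, -20, 0, 0, 0, 0, 0, -22.5, 0, 0, 0, 0, 0, -25, 0, 0, 0, 0, 0, -27.5, 0, 0, 0, 0, 0, -30, 0, 0, 0, 0, 0, -32, 0, 0, 0, 0, 0, -33.5, 0, 0, 0, 0, 0, -33.5, 0, 0, 0, 0, 0, -33.5, 0, 0, 0, 0, 0, -33.5]
  grip_force: 30

```text
t: 7.87
ee_pos: [0.479, 0.0182, 0.1191]
ee_rot: [[-0.346, 0.938, -0.002], [0.938, 0.346, 0.0], [0.001, -0.002, -1.0]]
force: [-5.4, 1.7, 2.8]
width: 0.0102
grasp_force: 30.0
```

```bash
python3 - <<'E'
from h import *
s=manip.observe(); R=np.array(s["ee_rot"]); print(np.degrees(np.arctan2(R[1,1],R[0,1])),s["force"],s["moment"],s["ee_pos"],s["width"],s["grasp_force"])
im=imaging.camera("wrist")[:,:,::-1]; cv2.imwrite("pics/w3.png",im)
im=imaging.camera("top")[125:235,180:330,::-1]
cv2.imwrite("pics/top3.png",cv2.resize(im,None,fx=5.3,fy=5.3,interpolation=cv2.INTER_CUBIC))
E
```

```text
20.23867422135778 [-5.3590933   1.65571784  2.76267899] [ 0.00228946  0.79481192 -0.02632969] [0.47897903 0.01824117 0.11911634] 0.010165331788747938 30.004196036607027
```

View pics/w3.png

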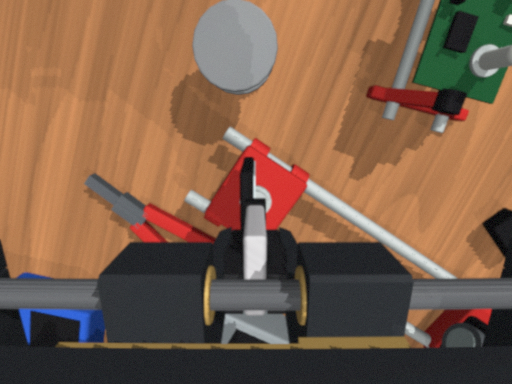

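The wrist view shows the blade and the dark frame top at column ~250, lying along the tool x axis, so the mirror turned with the gripper. The lamp's base on the board is at (485,62). I'll check the lamp bearing and the blade angle.

```bash
python3 - <<'E'
from h import *
im=cv2.imread("pics/w3.png")
for z,p in((.052,(485,62)),(.07,(497,56))): print(z,onz("wrist",*p,z))
# dark frame top edge (z=.102) and blade edges at z .151
for r in (165,175,185): print(r,[int(x) for x in im[r,236:266].max(1)])
for r in (205,215,225): print(r,[int(x) for x in im[r,236:276].min(1)])
L=np.array([.588,.167]);
for A in ([.4795,.018],[.4795,.017],[.481,.018]): 
  for L in([.588,.167],[.5865,.1675],[.59,.167]):
    d=np.array(L)-A; print(A,L,(np.degrees(np.arctan2(d[1],d[0]))-13.1)/2)
E
```

```text
0.052 [0.58935701 0.16862385 0.052     ]
0.07 [0.58329829 0.16715425 0.07      ]
165 [170, 187, 196, 202, 197, 167, 113, 51, 20, 24, 21, 22, 24, 14, 22, 25, 31, 80, 140, 187, 208, 212, 216, 214, 215, 217, 217, 215, 216, 217]
175 [148, 146, 142, 105, 57, 31, 34, 37, 34, 34, 33, 34, 34, 32, 29, 31, 69, 135, 172, 196, 208, 216, 218, 216, 218, 215, 218, 216, 217, 217]
185 [150, 149, 143, 113, 69, 36, 33, 34, 40, 40, 38, 32, 34, 35, 35, 34, 83, 174, 222, 209, 188, 180, 184, 192, 197, 203, 210, 215, 217, 215]
205 [32, 33, 41, 35, 34, 20, 26, 30, 27, 29, 34, 52, 67, 89, 103, 110, 107, 107, 113, 110, 113, 113, 111, 111, 106, 97, 75, 52, 48, 94, 162, 198, 203, 198, 168, 111, 65, 48, 50, 50]
215 [33, 38, 32, 28, 23, 23, 19, 27, 32, 66, 98, 122, 140, 154, 155, 157, 156, 154, 152, 156, 158, 159, 156, 161, 162, 160, 164, 158, 122, 74, 51, 50, 51, 48, 48, 51, 50, 48, 52, 49]
225 [36, 34, 37, 35, 25, 14, 24, 32, 64, 100, 122, 140, 150, 159, 155, 157, 157, 158, 158, 156, 158, 158, 160, 159, 161, 162, 159, 166, 158, 115, 71, 50, 45, 49, 46, 48, 51, 49, 51, 50]
[0.4795, 0.018] [0.588, 0.167] 20.419172569711083
[0.4795, 0.018] [0.5865, 0.1675] 20.653989544259943
[0.4795, 0.018] [0.59, 0.167] 20.16948574445394
[0.4795, 0.017] [0.588, 0.167] 20.510265201729627
[0.4795, 0.017] [0.5865, 0.1675] 20.744281942471886
[0.4795, 0.017] [0.59, 0.167] 20.261081755219774
[0.481, 0.018] [0.588, 0.167] 20.608543034563112
[0.481, 0.018] [0.5865, 0.1675] 20.844965549993184
[0.481, 0.018] [0.59, 0.167] 20.3564508188722
```

View pics/top3.png

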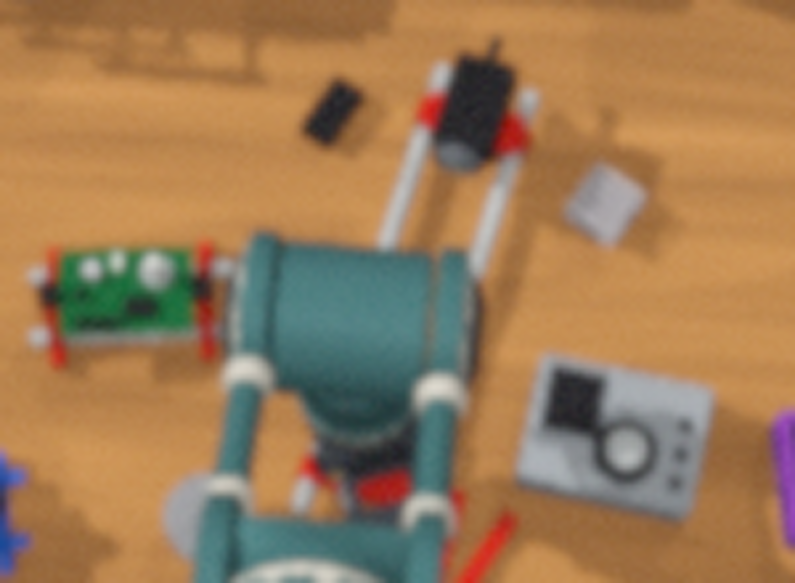

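The top crop shows the other objects and the board undisturbed, with the lamp clear of the arm. The tool normal is at 20.2° against a target of 20.4°, well inside the ±2.8° tolerance. I'll hold a second, then hand in.

Call:
jog_arm:
  increments: [0, 0, 0, 0, 0, 0, 0, 0, 0, 0, 0, 0, 0, 0, 0, 0, 0, 0, 0, 0, 0, 0, 0, 0, 0, 0, 0, 0, 0, 0, 0, 0, 0, 0, 0, 0, 0, 0, 0, 0, 0, 0, 0, 0, 0, 0, 0, 0, 0, 0, 0, 0, 0, 0, 0, 0, 0, 0, 0, 0, 0, 0, 0, 0, 0, 0, 0, 0, 0, 0, 0, 0]

```text
t: 8.97
ee_pos: [0.479, 0.0182, 0.1191]
ee_rot: [[-0.346, 0.938, -0.002], [0.938, 0.346, 0.0], [0.001, -0.002, -1.0]]
force: [-5.1, 0.6, 4.7]
width: 0.0097
grasp_force: 30.0
```

```bash
python3 -c "
from h import *
s=manip.observe(); R=np.array(s['ee_rot']); print(np.degrees(np.arctan2(R[1,1],R[0,1])),s['width'],s['grasp_force'])
print(job_done())"
```

```text
20.23997876300543 0.009678503178061184 30.004138620570302
the job is handed in; nothing more can be done
None
```

I handed the job in at about 9 s: the button was pressed to its stop and released, and the gripper is holding the mirror about 33.4° round, within roughly 0.2° of the measured lamp direction; no verdict came back.

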